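Shut the access hatch and bolt it

ROBOT

A 7-joint arm with a two-finger parallel gripper is mounted at the origin on the work surface; the furniture and walls round the work are solid. World frame = base frame: x ahead of the robot, y to its left, z up, the work surface at z = 0. Lengths are in m, angles in rad, forces in N, time in s.
With the tool pointing down it reaches from about 0.425 to 0.925 m from the base axis. Payload 6.8 kg.
Tool frame: the origin (TCP) lies on the centre line of the jaws, within the pads' length; the fingertips stand 14 mm ahead of it and the grasp point (between the pads) lies 5 mm behind it (r.nose_length is the distance from the TCP to the fingertips, in m); z points along the fingers, y is the direction in which the jaws open and shut (so a half turn about z gives the same grasp; the last joint's range is limited). The gripper opens to 85 mm and grips with 20 to 120 N. Pads are 22 mm wide; open, the fingers measure 114 mm over their backs; the gripper's body (76 mm by 85 mm) begins 54 mm behind the grasp point. The pads swing forward as they close: fully open they stand 13 mm farther back than shut.
Start: joints at [-1.286, 0.477, 0.022, 1.555, -0.011, 1.109, -0.083], TCP at [0.258, 0.624, 0.245] pointing down, gripper open.
Joint ranges: [-2.96, 2.96], [-0.34, 2.1], [-1.41, 1.46], [0.24, 2.44], [-1.37, 4.51], [0.17, 1.92], [-2.96, 2.96]. Speed limits (rad/s): [2.39, 2.39, 3.14, 3.14, 3.14, 3.14, 3.14].

INTERFACE

Orientations are given as a rotation vector (axis times angle).
In Python, from bench import r, imaging, look_for, outline_of gives the robot as it stands. The module is installed in compiled form; this text tells all that it offers.
- The arm moves only by the tool carry_out, never from a script. Its arguments are lists of equal length, an entry for each row: "offset": the shift along the tool's x, y, z as a fraction of full scale, a list of three; "turn": the turn, a rotation vector about the tool's x, y, z as a fraction of full scale, a list of three. A call has 1 to 8 rows; each row is the pose to reach, as a shift and turn from the pose commanded when the call began, along the tool's axes at that moment; what a row does not reach only later rows make up. Full scale, the value 1, is 0.5 m for a shift and 1.5 rad for a turn. A row lasts 1/10 s, in which the tool goes at most 50 mm and 8.59 degrees, less where a joint would pass 70% of its speed; a pose out of reach is approached as far as the arm can. A call with a number of a shift or a turn outside -1 to 1 is refused whole. A call with a gripper value outside its range is refused whole. "hand" is the closure, from 0 (fully open) to 1 (shut), set as the call begins (left out, the last holds). The fingers move at their own pace and stop on an object; "force" is the grip in N (left out, the last holds). Time passes only in rows, so rows that repeat a pose let the fingers close. It gives the time, the measured TCP pose, the force and the opening at its end, in the units of the state.
- r.get_obs(): the state, without advancing time (a new reading comes with each control period).
- imaging.grab_frame(name): name is "scene" or "top" or "wrist"; returns a dict with "pixels" (400x640x3 uint8, red, green, blue), "fx", "fy", "cx", "cy" (pixels), "k1" (the pictures are not rectified: a ray, as slopes to the right and down, at radius r is drawn at 1 + k1 r^2 times it, then the intrinsics apply), "R" (3x3) and "t" (3): a world point X has camera coordinates R X + t. Camera axes: x right, y down, z forward; pixel columns grow to the right and rows downward; lengths in m; the calibration is good to about 2 mm. A picture is of the moment at which its call begins. There is no depth.
- r.hand_in(): hands the job in, once; it reports no verdict.
Trained networks look in the newest picture that a camera, given by its name, has taken for a name from the list of things; names that differ only in an ending like _2 or _b are one class to them, and where a whole thing is asked for, a point or a joint stands for the part that bears it (a point fixed in the world has none). Each returns a list of dicts, best first, with "score" (0 to 1); they miss things now and then, are a little off and sometimes report something else, mostly with a low value. They report only what shows in the picture. A call takes as long as a camera call.
- look_for(query, camera): "xyz" ([x, y, z] in m, in the coordinates of the camera as it stood for that picture, good to about 4 mm: the middle of the surface that is visible of it).
- outline_of(query, camera): "region" (400x640 bool, what is visible of it).
The state is a dict: "clock": time; "joints": joint angles; "qvel": joint speeds; "tau": joint torques, N m; "tcp_pos": TCP position; "orientation": TCP orientation; "contact_force": force on the tool from outside, world axes, zero at the start; "moment": the same for the moment, N m; "grip_width": finger opening in m.
Only numpy, scipy, OpenCV 4.12 (cv2) and the standard library are available. Lean on these libraries where they do the work, as an engineer would, in place of code of your own. Each camera call takes 0.05 s, during which the arm holds its last target. There are 200 camera calls.

TASK

The wooden access hatch lying on the bench is to be carried off, so its flap must not swing: close the flap down onto its rubber seal, then push the flap's sliding bolt across until its tip has gone right through the keeper plate and the knob comes up against the barrel. The seal holds the flap too high, so bear down on it by feel until the bolt finds its hole; never ram the bolt or the flap, and leave the things lying round the hatch where they are.

Things in the scene. Friction and masses are not known exactly. Their poses are not given: they have to be found in the camera images.
- frame: Pine hatch frame lying flat, fixed to the bench: 270 (its x) x 290 (its y) x 46 mm high, rails 32 mm wide round an opening. Origin: centre of the underside, z up. The flap's hinges are on the +y rail, the bolt's keeper on the -y rail.
- hatch (a joint): Opening angle of the 200 x 220 x 12 mm plywood flap (rad): 0 = flush, grows as the closing (-y) edge rises. Hinge axis along the frame's x at y = 113, z = 49.5 mm. Spring-balanced: above the seal it stays where left. It rests on the unpressed seal at 0.07 to 0.08, bolt too high for the keeper; bolt and window are level somewhere from 0.003 to 0.055.
- bolt (a joint): Travel of the sliding bolt (m), 0 = drawn back, 0.052 = end stop, knob's neck against the front barrel. With the flap down it slides along the frame's -y with about 1.5 N of friction and stays where left. The tip reaches the keeper plate at about 0.039, is through it at 0.044, and stands out 8 mm beyond it at 0.052.
- knob_top (a point): Centre of the top of the bolt's knob, which stands up from the flap: a round steel cap, diameter 17, 24 mm tall, top at this point, on a 10 mm neck. The barrels before and behind it along the bolt rise to 33 mm below this point. Flap flush and bolt drawn back: at (0, 0, 100.5 mm) in the frame. Axes as the flap's.
- bolt_tip (a point): Centre of the bolt's flat tip, on the axis of the round 12 mm steel rod (edge chamfered by about 0.5 mm). With the flap flush and the bolt drawn back at (0, -106, 57.5 mm) in the frame.
- keeper_foot (a point): Spot on the -y rail's outer edge, 46 mm up, where the keeper stands: a steel plate 40 mm wide (x), 5 mm thick, up to 84 mm high, its inner face at frame y = -145 mm. Its window for the bolt is 16 mm wide, 14 mm high. The plate sits in slots and was set by eye: the window's centre is 12 to 24 mm above this point, not measured, and must be found by feel.
- seal_line (a point): Middle of the soft black rubber seal inside the -y rail, at the height of the frame's top face. The flap's closing edge touches it when about 15 mm proud of the frame; each further mm down takes about 0.7 N more at the edge (somewhat more at the knob, nearer the hinge). A hard wooden stop meets the flap when flush.
- bolt_rod: The steel bolt (rod, neck and knob). Origin on the rod's axis under the knob, 43 mm below knob_top.
- flap: The plywood flap with the barrels of the bolt. Origin on the hinge axis, midway along it; x along the hinge, -y to the closing edge, z up when it is flush.
- press_point (a point): Bare spot on the flap's top face, 25 mm from the closing edge and 62 mm to the +x side of the bolt; a good place to push the flap down. At (62, -85, 46 mm) in the frame when the flap is flush.
- tape_measure: Tape measure, 39 x 80 x 62 mm, standing loose beside the keeper. Origin: centre of its underside. Bystander.
- sand_block: Grey sanding block, 62 x 120 x 48 mm, lying loose beside the frame on the hinge side. Origin: centre of its underside. Bystander.
- oak_block: Oak block, 36 x 160 x 66 mm, standing loose on its edge beyond the tape measure, on the keeper's side. Origin: centre of its underside. Bystander.

How it is judged:
On the way, in this order (a step that is already met when the one before it is completed fails the run):
1. the flap is closed down onto its seal (opening angle below 0.1 rad) (value of joint hatch below 0.1 rad), for 0.2 s.
2. the bolt is home through the keeper (travel above 0.049 m, flap held down below 0.058 rad) (value of joint bolt above 0.049 m and value of joint hatch below 0.058 rad), for 0.2 s.
At the end, for the whole second after the job is handed in: The bolt's travel is above 0.049 m (tip right through the keeper window, at most 3 mm short of the end stop), it holds the flap down (opening angle below 0.058 rad) and bolt and flap are at rest (all of step 2 and value of joint hatch above -0.01 rad and linear speed of bolt_rod below 0.01 m/s); the robot touches nothing.
It fails at once if the bolt is rammed: more than 30 N between it and the keeper or frame (contact force between bolt_rod and frame above 30 N).
It fails at once if the flap is rammed: more than 50 N between the flap (with its bolt) and the frame, its seal, stop and keeper (contact force between flap and frame above 50 N).
It fails at once if the tape measure is moved by more than 20 mm (distance of tape_measure from where it was at the start of the episode above 0.02 m).
It fails at once if the sand block is moved by more than 20 mm (distance of sand_block from where it was at the start of the episode above 0.02 m).
It fails at once if the oak block is moved by more than 20 mm (distance of oak_block from where it was at the start of the episode above 0.02 m).
It also fails if it takes over 72 s, if anything falls off the work surface, if the arm or the gripper's body presses on something with over 40 N, if the wrist force passes 120 N, or if a joint passes its speed limit or range.

## Working session

There is one attempt and no reset: what is moved stays moved. The work goes in short steps, Python scripts to look and compute and a tool call to move; the robot and the scene stay as the last step left them, time stands still between calls to the robot, and variables do not carry over. Pictures are saved under pics/ and viewed, about 8 in all and at most 12, crops included, and the job is handed in when it is done.

Besides the shell and the picture viewer there is one more tool, called after "Call:" as a command line: name --argument value ..., lists and objects as JSON in quotes. carry_out: Moves the arm, as the interface text tells. Shift numbers are shares of 0.5 m and turn numbers shares of 1.5 rad, none past 1 either way. Its arguments: {"type":"object","properties":{"offset":{"type":"array","items":{"type":"array","items":{"type":"number","minimum":-1,"maximum":1}}},"turn":{"type":"array","items":{"type":"array","items":{"type":"number","minimum":-1,"maximum":1}}},"hand":{"type":"number"},"force":{"type":"number"}},"required":["offset","turn"]}

```bash
mkdir -p pics; cat > h.py <<'E'
from bench import r, imaging, look_for, outline_of
import numpy as np, cv2
from scipy.spatial.transform import Rotation as Ro
def grab(c,save=None):
    f=imaging.grab_frame(c)
    if save: cv2.imwrite('pics/'+save+'.png',f['pixels'][:,:,::-1])
    return f
def world(f,p): return np.array(f['R']).T@(np.array(p)-np.array(f['t']))
def proj(f,X):
    c=np.array(f['R'])@np.array(X)+np.array(f['t']); s=c[:2]/c[2]; s=s*(1+f['k1']*(s@s))
    return np.array([f['fx']*s[0]+f['cx'],f['fy']*s[1]+f['cy']])
def find(names,cam,f):
    for n in names:
        for d in look_for(n,cam)[:2]:
            w=world(f,d['xyz']); print(cam,n,round(d['score'],2),w.round(4),proj(f,w).round(0))
def st():
    o=r.get_obs(); print({k:np.round(o[k],4).tolist() for k in ('clock','joints','tcp_pos','orientation','contact_force','grip_width')}); return o
E
python3 - <<'E'
from h import *
o=st(); print(Ro.from_rotvec(o['orientation']).as_matrix().round(3))
N=['knob_top','bolt_tip','keeper_foot','seal_line','press_point','frame','flap','tape_measure','sand_block','oak_block']
ims=[]
for c in ('scene','top','wrist'):
    f=grab(c,c+'0'); find(N,c,f); ims.append(f['pixels'][:,:,::-1]); print(world(f,[0,0,0]))
E
```

```text
{'clock': 0.0, 'joints': [-1.2861, 0.4778, 0.0224, 1.5565, -0.0115, 1.1093, -0.0831], 'tcp_pos': [0.2582, 0.6231, 0.2443], 'orientation': [-0.613, -3.081, 0.0029], 'contact_force': [-1.1954, -0.3413, -0.4313], 'grip_width': 0.0853}
[[-0.924  0.383 -0.001]
 [ 0.383  0.924 -0.002]
 [-0.    -0.002 -1.   ]]
scene knob_top 0.71 [0.4484 0.1392 0.1319] [270. 181.]
scene bolt_tip 0.59 [0.4475 0.1384 0.1316] [270. 181.]
scene keeper_foot 0.61 [0.4231 0.0588 0.0461] [277. 226.]
scene seal_line 0.65 [0.4266 0.0566 0.0483] [279. 225.]
scene press_point 0.57 [0.4382 0.0924 0.1199] [275. 195.]
scene frame 0.76 [0.4216 0.0564 0.0446] [277. 227.]
scene flap 0.9 [0.4387 0.0963 0.1251] [274. 192.]
scene tape_measure 0.76 [ 0.4755 -0.1313  0.0394] [334. 266.]
scene tape_measure 0.15 [0.4409 0.0978 0.1233] [275. 192.]
scene sand_block 0.83 [0.4525 0.3423 0.0523] [243. 169.]
scene oak_block 0.78 [ 0.5899 -0.1432  0.0527] [376. 247.]
[ 0.10439309 -0.61630205  0.71621431]
top knob_top 0.65 [0.4497 0.1301 0.1344] [297. 236.]
top bolt_tip 0.57 [0.4516 0.1331 0.1346] [295. 235.]
top keeper_foot 0.84 [0.4465 0.1283 0.0567] [299. 238.]
top seal_line 0.98 [0.4468 0.1248 0.0588] [301. 237.]
top press_point 0.63 [0.4455 0.1285 0.1064] [298. 238.]
top frame 0.56 [0.4416 0.1264 0.061 ] [300. 239.]
top flap 0.75 [0.4448 0.1268 0.1053] [299. 238.]
top tape_measure 0.76 [ 0.4729 -0.1117  0.0626] [388. 225.]
top sand_block 0.95 [0.4626 0.3485 0.043 ] [219. 234.]
top oak_block 0.93 [ 0.5906 -0.1183  0.064 ] [389. 182.]
[0.43813178 0.07243799 1.04498016]
wrist keeper_foot 0.72 [0.2999 0.2456 0.0293] [ 23. 330.]
wrist seal_line 0.79 [0.3045 0.2469 0.0286] [ 27. 333.]
wrist frame 0.78 [0.3046 0.2394 0.0252] [ 24. 333.]
wrist sand_block 0.7 [0.4482 0.4133 0.0112] [215. 374.]
[0.19384994 0.65072045 0.37443277]
```

View pics/scene0.png

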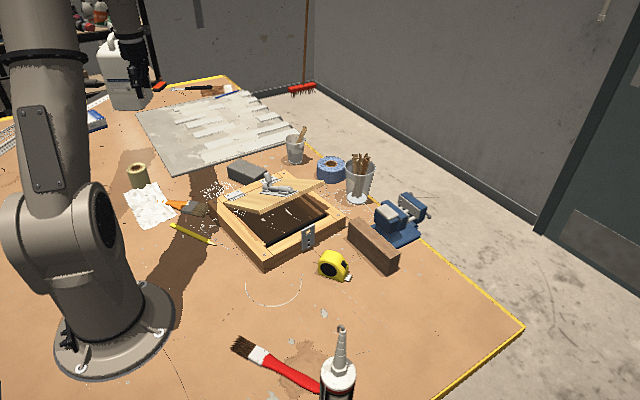

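View pics/top0.png

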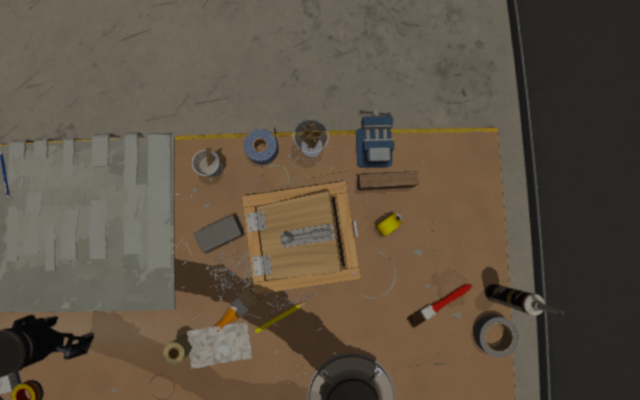

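The top view shows the frame at about (300,238), with the keeper on its right at (355,229) and the hinges on the left at (257,240). The flap is partly open, and the knob is at about (288,238). Next I'll measure the frame pose and flap angle.

```bash
cat >> h.py <<'E'
def back(f,uv,z):
    uv=np.array(uv,float); d=np.array([(uv[0]-f['cx'])/f['fx'],(uv[1]-f['cy'])/f['fy']]); s=d.copy()
    for _ in range(20): s=d/(1+f['k1']*(s@s))
    R=np.array(f['R']); C=-R.T@np.array(f['t']); v=R.T@np.array([s[0],s[1],1]); return C+v*(z-C[2])/v[2]
E
python3 - <<'E'
from h import *
from scipy.optimize import least_squares
fs={}; ms={}
for c in ('top','scene'):
    f=grab(c); fs[c]=f; ms[c]={}
    for n in ('frame','flap','knob_top','bolt_rod'):
        L=outline_of(n,c)
        if L:
            m=L[0]['region']; ms[c][n]=m; ys,xs=np.where(m); print(c,n,round(L[0]['score'],2),m.sum(),xs.min(),xs.max(),ys.min(),ys.max(),xs.mean().round(1),ys.mean().round(1))
f=fs['top']; m=(ms['top']['frame']).astype(np.uint8)
pts=cv2.findContours(m,0,1)[0]; pts=np.vstack(pts)[:,0]
W=np.array([back(f,p,0.046)[:2] for p in pts])
rect=cv2.minAreaRect((W*1000).astype(np.float32)); print('rect mm',rect)
im=cv2.resize(f['pixels'][160:310,200:430,::-1],None,fx=3.4,fy=3.4,interpolation=cv2.INTER_CUBIC)
mm=cv2.resize((m*255)[160:310,200:430],None,fx=3.4,fy=3.4); cv2.drawContours(im,cv2.findContours(mm,0,1)[0],-1,(0,0,255),1)
im2=cv2.resize(fs['scene']['pixels'][150:290,200:420,::-1],None,fx=3.5,fy=3.5,interpolation=cv2.INTER_CUBIC)
cv2.imwrite('pics/c1.png',im); cv2.imwrite('pics/c2.png',im2)
E
```

```text
top frame 0.75 10649 242 360 182 294 300.7 237.6
top flap 0.65 5947 257 341 192 279 298.6 237.1
top knob_top 0.69 208 283 331 230 242 298.7 236.6
top bolt_rod 0.69 157 283 330 231 241 296.9 236.8
scene frame 0.68 6783 207 345 169 273 276.7 217.0
scene flap 0.83 1909 225 324 172 214 272.9 193.9
scene bolt_rod 0.54 119 264 292 172 191 272.5 181.8
rect mm ((448.78515625, 122.63509368896484), (270.6384582519531, 300.46343994140625), 6.520585536956787)
```

View pics/c1.png

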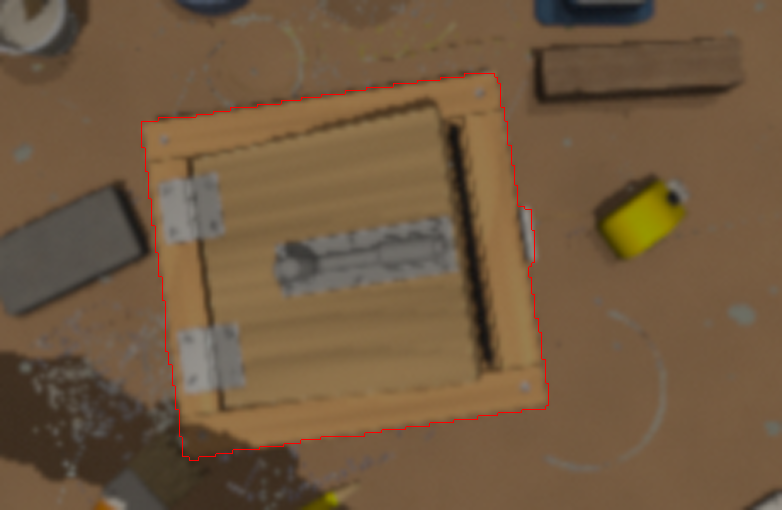

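View pics/c2.png

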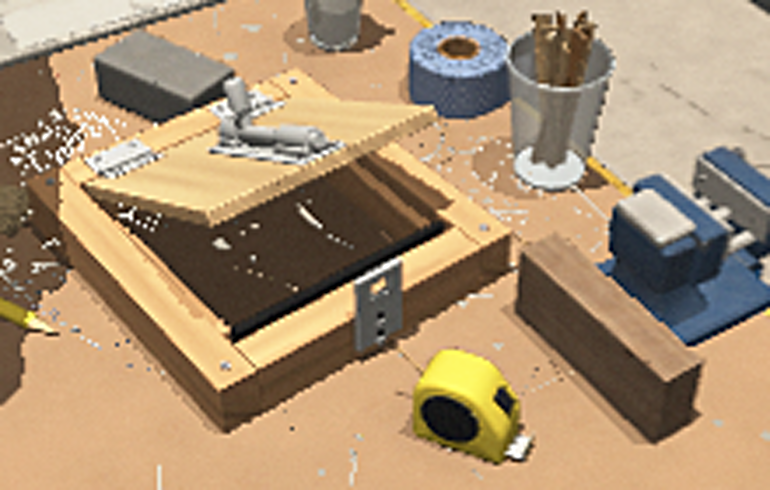

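The crops show the frame corners, and the keeper centred at (528,235) in the first one. The flap's closing-edge corners are at (437,108) and (208,212) in the second crop.

```bash
python3 - <<'E'
from h import *
from scipy.optimize import least_squares
ft=grab('top'); fs=grab('scene')
C=np.array([(141,122),(496,72),(548,408),(188,459)])/3.4+[200,160]
loc=np.array([(.135,.145,.046),(.135,-.145,.046),(-.135,-.145,.046),(-.135,.145,.046)])
S=np.array([(437,108),(208,212)])/3.5+[200,150]; S2=np.array([(510,233),(225,400)])/3.5+[200,150]
Sl=np.array([(.1,-.220,-.0035),(-.1,-.220,-.0035)])
K=np.array([(237,88)])/3.5+[200,150]  # knob cap top scene
def T(p,X):
    c,s=np.cos(p[2]),np.sin(p[2]); return np.array([c*X[0]-s*X[1]+p[0],s*X[0]+c*X[1]+p[1],X[2]])
def flap(p,X): # flap coords
    a=p[3]; c,s=np.cos(-a),np.sin(-a); return T(p,np.array([X[0],c*X[1]-s*X[2]+.113,s*X[1]+c*X[2]+.0495]))
def res(p):
    e=[proj(ft,T(p,l))-c for l,c in zip(loc,C)]
    e+=[(proj(fs,T(p,l))-c) for l,c in zip(loc[1:3],S2)]
    e+=[proj(fs,flap(p,l))-c for l,c in zip(Sl,S)]
    e+=[proj(fs,flap(p,(0,-.113,.051)))-K[0]]
    return np.ravel(e)
q=least_squares(res,[.447,.125,.1,.35]); p=q.x; print(p.round(4), q.fun.reshape(-1,2).round(1).tolist())
np.save('p.npy',p)
print('press now',flap(p,(.062,-.198,-.0035)),'knob now',flap(p,(0,-.113,.051)))
p2=p.copy()
for a in (.075,.03,0): p2[3]=a; print(a,'press',flap(p2,(.062,-.198,-.0035)).round(4),'knob',flap(p2,(0,-.113,.051)).round(4))
print('keeper',T(p,(0,-.145,.084)),'flap front edge top',flap(p,(0,-.22,-.0035)), r.nose_length)
E
```

```text
[0.4498 0.1218 0.1247 0.4608] [[1.0, -0.2], [0.6, -1.4], [1.3, -2.4], [0.7, -0.7], [0.7, -0.4], [-1.7, -1.8], [-1.3, 0.5], [-1.1, 1.3], [-1.9, -1.3]]
press now [0.5195265  0.06416722 0.13440732] knob now [0.4455225  0.15604335 0.14542707]
0.075 press [0.5219 0.0455 0.0608] knob [0.4493 0.126  0.1088]
0.03 press [0.5219 0.0452 0.0519] knob [0.4496 0.1234 0.1039]
0 press [0.5219 0.0452 0.046 ] knob [0.4498 0.1218 0.1005]
keeper [ 0.46784732 -0.02202606  0.084     ] flap front edge top [0.46045939 0.03690222 0.1441898 ] 0.014
```

Call:
carry_out --offset '[[-0.46,-0.43,0],[-0.46,-0.43,0],[-0.46,-0.43,0],[-0.46,-0.43,0],[-0.46,-0.43,0],[-0.46,-0.43,0],[-0.46,-0.43,0],[-0.46,-0.43,0]]' --turn '[[0,0,0.7],[0,0,0.7],[0,0,0.7],[0,0,0.7],[0,0,0.7],[0,0,0.7],[0,0,0.7],[0,0,0.7]]' --hand 1 --force 40

```text
clock: 3.05
tcp_pos: [0.3901, 0.3341, 0.2457]
orientation: [2.083, 2.351, 0.001]
contact_force: [-0.5, -0.1, 0.5]
grip_width: 0.0
```

```bash
cat >> h.py <<'E'
def to(target):
    o=st(); R=Ro.from_rotvec(o['orientation']).as_matrix(); print(R.round(3).tolist()); print('offset',(R.T@(np.array(target)-o['tcp_pos'])/.5).round(3))
E
python3 -c "
from h import *
to([.522,.052,.20])"
```

```text
{'clock': 3.05, 'joints': [-1.0974, 0.2112, 0.3106, 1.9537, -0.0763, 0.9874, -0.6304], 'tcp_pos': [0.3901, 0.3341, 0.2457], 'orientation': [2.083, 2.3511, 0.0007], 'contact_force': [-0.4552, -0.1347, 0.5368], 'grip_width': 0.0}
[[-0.121, 0.993, 0.001], [0.993, 0.121, -0.0], [-0.0, 0.001, -1.0]]
offset [-0.592  0.194  0.092]
```

Call:
carry_out --offset '[[-0.592,0.194,0],[-0.592,0.194,0],[-0.592,0.194,0],[-0.592,0.194,0],[-0.592,0.194,0],[-0.592,0.194,0],[-0.592,0.194,0.09],[-0.592,0.194,0.09]]' --turn '[[0,0,0],[0,0,0],[0,0,0],[0,0,0],[0,0,0],[0,0,0],[0,0,0],[0,0,0]]'

```text
clock: 3.85
tcp_pos: [0.5207, 0.0546, 0.1964]
orientation: [-2.071, -2.358, 0.01]
contact_force: [-1.0, 0.4, -0.5]
grip_width: -0.0004
```

```bash
python3 -c "
from h import *
f=grab('wrist','w1'); find(['knob_top','press_point','flap','bolt_tip','keeper_foot'],'wrist',f)
to([.522,.052,.14])"
```

```text
wrist knob_top 0.85 [0.4488 0.1325 0.131 ] [195.  66.]
wrist press_point 0.77 [0.4611 0.1061 0.1225] [220. 120.]
wrist flap 0.71 [0.4553 0.1014 0.1204] [210. 127.]
wrist flap 0.29 [0.4595 0.1006 0.1177] [219. 129.]
wrist bolt_tip 0.23 [0.465  0.098  0.1147] [229. 134.]
wrist keeper_foot 0.93 [0.4586 0.1006 0.1169] [218. 128.]
{'clock': 4.15, 'joints': [-0.6273, 0.3015, 0.4846, 1.9819, -0.1793, 0.8967, 0.0824], 'tcp_pos': [0.5232, 0.0577, 0.2016], 'orientation': [2.0701, 2.3621, 0.0038], 'contact_force': [-0.2837, -1.0026, -0.1071], 'grip_width': 0.0002}
[[-0.131, 0.991, 0.002], [0.991, 0.131, 0.001], [0.001, 0.002, -1.0]]
offset [-0.011 -0.004  0.123]
```

View pics/w1.png

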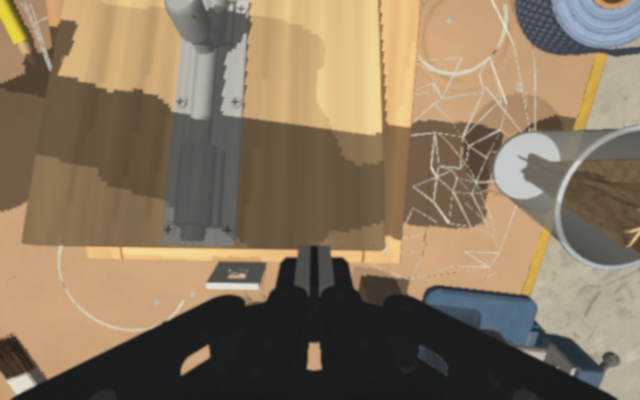

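The wrist view shows the knob at (190,15), the flap's closing edge at row 245 and the keeper at (237,275). The fingertips at (313,250) are clear of the bolt, on its +x side. I'll shift them 15 mm toward the hinge and lower.

Call:
carry_out --offset '[[0.03,0,0.03],[0.03,0,0.05],[0.03,0,0.07],[0.03,0,0.09],[0.03,0,0.11],[0.03,0,0.13],[0.03,0,0.15],[0.03,0,0.17]]' --turn '[[0,0,0],[0,0,0],[0,0,0],[0,0,0],[0,0,0],[0,0,0],[0,0,0],[0,0,0]]'

```text
clock: 4.95
tcp_pos: [0.5207, 0.0704, 0.1145]
orientation: [2.075, 2.358, -0.0]
contact_force: [-0.1, -0.5, 1.9]
grip_width: -0.0001
```

Call:
carry_out --offset '[[0,0,0.012],[0,0,0.024],[0,0,0.036],[0,0,0.048],[0,0,0.058],[0,0,0.066],[0,0,0.072],[0,0,0.078]]' --turn '[[0,0,0],[0,0,0],[0,0,0],[0,0,0],[0,0,0],[0,0,0],[0,0,0],[0,0,0]]'

```text
clock: 5.75
tcp_pos: [0.5207, 0.0706, 0.0761]
orientation: [2.075, 2.359, 0.0]
contact_force: [-0.5, -0.9, 0.7]
grip_width: 0.0001
```

Call:
carry_out --offset '[[0,0,0.003],[0,0,0.006],[0,0,0.009],[0,0,0.012],[0,0,0.014],[0,0,0.014],[0,0,0.014]]' --turn '[[0,0,0],[0,0,0],[0,0,0],[0,0,0],[0,0,0],[0,0,0],[0,0,0]]'

```text
clock: 6.45
tcp_pos: [0.5207, 0.0704, 0.0694]
orientation: [2.075, 2.359, 0.0]
contact_force: [-0.5, -0.5, 1.7]
grip_width: 0.0004
```

Call:
carry_out --offset '[[0,0,0.003],[0,0,0.006],[0,0,0.008],[0,0,0.008]]' --turn '[[0,0,0],[0,0,0],[0,0,0],[0,0,0]]'

```text
clock: 6.85
tcp_pos: [0.5207, 0.0704, 0.0655]
orientation: [2.075, 2.359, 0.0]
contact_force: [-1.8, -2.0, 6.8]
grip_width: 0.0001
```

```bash
python3 - <<'E'
from h import *
st()
for c in ('scene','wrist','top'):
    f=grab(c,c+'2'); find(['knob_top','bolt_tip','press_point'],c,f)
s=cv2.imread('pics/scene2.png')[150:290,200:420]; w=cv2.imread('pics/wrist2.png')
a=cv2.resize(s,(660,420),interpolation=cv2.INTER_CUBIC); cv2.imwrite('pics/c3.png',a)
E
```

```text
{'clock': 6.85, 'joints': [-0.5522, 0.5127, 0.3785, 2.0706, -0.3203, 0.6133, 0.1739], 'tcp_pos': [0.5207, 0.0704, 0.0655], 'orientation': [2.0751, 2.3586, 0.0001], 'contact_force': [-1.7612, -2.0292, 6.7966], 'grip_width': 0.0001}
scene knob_top 0.7 [0.453  0.1163 0.0683] [277. 204.]
scene bolt_tip 0.64 [0.456  0.1129 0.0702] [278. 203.]
scene press_point 0.55 [0.4373 0.1038 0.0513] [274. 213.]
wrist knob_top 0.65 [0.4505 0.1218 0.0703] [131. 130.]
wrist bolt_tip 0.57 [0.4523 0.12   0.0673] [140. 135.]
wrist press_point 0.77 [0.4668 0.1185 0.0529] [193. 140.]
top press_point 0.73 [0.4556 0.1965 0.048 ] [274. 235.]
top press_point 0.55 [ 0.4734 -0.1131  0.0583] [388. 225.]
```

View pics/c3.png

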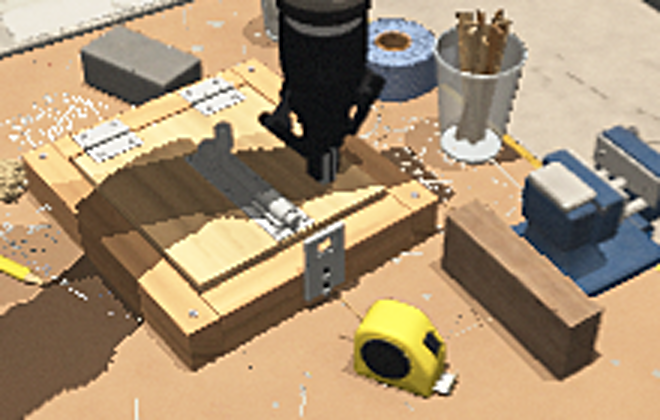

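Call:
carry_out --offset '[[0,0,-0.02],[0,0,-0.06],[0,0,-0.15],[0,0,-0.2],[0.065,-0.064,-0.2],[0.129,-0.128,-0.2],[0.129,-0.128,-0.2],[0.129,-0.128,-0.2]]' --turn '[[0,0,0],[0,0,0],[0,0,0],[0,0,0],[0,0,0],[0,0,0],[0,0,0],[0,0,0]]'

```text
clock: 8.25
tcp_pos: [0.4482, 0.1276, 0.1657]
orientation: [-2.071, -2.362, -0.001]
contact_force: [0.4, -0.5, -0.2]
grip_width: -0.0004
```

Call:
carry_out --offset '[[0,0,0],[0,0,0],[0,0,0],[0,0,0],[0,0,0],[0,0,0],[0,0,0],[0,0,0]]' --turn '[[0,0,0],[0,0,0],[0,0,0],[0,0,0],[0,0,0],[0,0,0],[0,0,0],[0,0,0]]' --hand 0

```text
clock: 9.05
tcp_pos: [0.4489, 0.1264, 0.1653]
orientation: [-2.075, -2.359, 0.0]
contact_force: [0.4, -0.2, -0.8]
grip_width: 0.085
```

```bash
python3 - <<'E'
from h import *
f=grab('wrist','w3'); find(['knob_top','bolt_rod','bolt_tip'],'wrist',f)
g=grab('scene'); find(['knob_top'],'scene',g)
print('pred knob px',proj(f,[.4493,.126,.109]), 'tcp px')
to([.449,.126,.10]); o=r.get_obs(); R=Ro.from_rotvec(o['orientation']).as_matrix()
im=cv2.imread('pics/w3.png')
for z in (.07,.085,.1): 
    X=np.array([o['tcp_pos'][0],o['tcp_pos'][1],z]); u=proj(f,X); print(z,u); cv2.circle(im,tuple(int(v) for v in u),2,(0,0,255),-1)
cv2.imwrite('pics/w3.png',im)
E
```

```text
wrist bolt_rod 0.58 [0.4516 0.1141 0.0796] [316. 233.]
wrist bolt_tip 0.64 [0.451  0.1135 0.0786] [315. 234.]
scene knob_top 0.74 [0.4537 0.1162 0.0806] [277. 200.]
pred knob px [314.60427816 232.11400909] tcp px
{'clock': 9.35, 'joints': [-0.8039, 0.2532, 0.4605, 2.1427, -0.1594, 0.7774, -0.114], 'tcp_pos': [0.4489, 0.1265, 0.1653], 'orientation': [-2.0747, -2.359, -0.0], 'contact_force': [-0.0151, 0.9181, 0.2407], 'grip_width': 0.0853}
[[-0.128, 0.992, 0.0], [0.992, 0.128, 0.0], [0.0, 0.0, -1.0]]
offset [-0.001  0.     0.131]
0.07 [313.91953976 210.07140649]
0.085 [313.9513697  217.36666655]
0.1 [313.9876448  225.68116856]
```

View pics/w3.png

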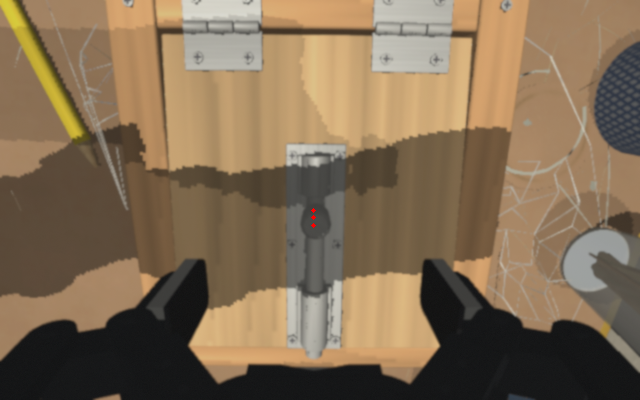

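The marked TCP axis falls on the knob at (315,222), and the bolt lies along the tool's x axis. Next: descend and grip.

Call:
carry_out --offset '[[0,0.002,0.04],[0,0.002,0.08],[0,0.002,0.1],[0,0.002,0.115],[0,0.002,0.13],[0,0.002,0.13]]' --turn '[[0,0,0],[0,0,0],[0,0,0],[0,0,0],[0,0,0],[0,0,0]]'

```text
clock: 9.95
tcp_pos: [0.4496, 0.1264, 0.0998]
orientation: [-2.075, -2.359, 0.001]
contact_force: [-0.7, -0.3, -0.9]
grip_width: 0.0856
```

Call:
carry_out --offset '[[0,0,0],[0,0,0],[0,0,0],[0,0,0],[0,0,0],[0,0,0],[0,0,0],[0,0,0]]' --turn '[[0,0,0],[0,0,0],[0,0,0],[0,0,0],[0,0,0],[0,0,0],[0,0,0],[0,0,0]]' --hand 1 --force 60

```text
clock: 10.75
tcp_pos: [0.4498, 0.1265, 0.1004]
orientation: [-2.075, -2.359, 0.0]
contact_force: [-1.5, 0.3, 3.0]
grip_width: 0.0148
```

```bash
python3 - <<'E'
from h import *
st()
f=grab('wrist','w4'); g=grab('scene')
a=g['pixels'][170:270,220:380,::-1]; a=cv2.resize(a,(640,400),interpolation=cv2.INTER_CUBIC); cv2.imwrite('pics/c4.png',np.hstack([cv2.resize(a,(400,250)),cv2.resize(f['pixels'][:,:,::-1],(400,250))]))
E
```

```text
{'clock': 10.75, 'joints': [-0.7485, 0.3728, 0.4101, 2.1859, -0.2505, 0.6264, -0.0314], 'tcp_pos': [0.4498, 0.1265, 0.1004], 'orientation': [-2.0747, -2.3589, 0.0001], 'contact_force': [-1.4531, 0.2715, 2.9605], 'grip_width': 0.0148}
```

View pics/c4.png

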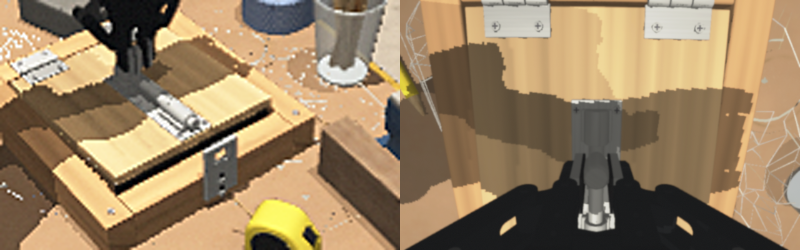

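```bash
python3 - <<'E'
from h import *
w=cv2.imread('pics/w4.png')[180:400,230:410]; a=cv2.resize(w,(450,550),interpolation=cv2.INTER_CUBIC)
g=grab('scene'); f=grab('wrist')
b=cv2.resize(g['pixels'][170:260,240:310,::-1],(350,450),interpolation=cv2.INTER_CUBIC); b=np.vstack([b,np.zeros((100,350,3),np.uint8)])
cv2.imwrite('pics/c5.png',np.hstack([a,b]))
p=np.load('p.npy')
o=st(); X=o['tcp_pos']
for dz in (.014,0,-.01): print(proj(f,[X[0],X[1],X[2]-dz]), (proj(f,[X[0],X[1],X[2]-dz])-[230,180])*2.5)
E
```

```text
{'clock': 10.95, 'joints': [-0.7484, 0.3729, 0.4101, 2.186, -0.2505, 0.6263, -0.0314], 'tcp_pos': [0.4498, 0.1265, 0.1003], 'orientation': [-2.0748, -2.3589, 0.0003], 'contact_force': [-1.2062, -0.9905, 2.2983], 'grip_width': 0.0151}
[314.11595748 265.68657297] [210.28989371 214.21643244]
[314.17467959 281.3207036 ] [210.43669898 253.30175901]
[314.22375872 294.38878026] [210.55939679 285.97195064]
```

View pics/c5.png

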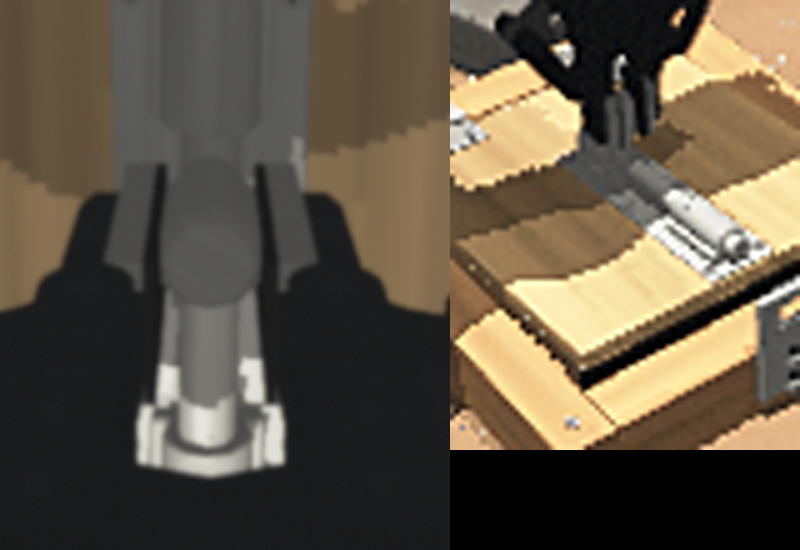

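The cap sits fully between the pads, with its top at (210,262) in the left crop. Now I'll slide the bolt most of the way, stopping short of the keeper.

Call:
carry_out --offset '[[-0.008,0,0],[-0.016,0,0],[-0.024,0,0],[-0.032,0,0],[-0.04,0,0],[-0.048,0,0],[-0.056,0,0],[-0.064,0,0]]' --turn '[[0,0,0],[0,0,0],[0,0,0],[0,0,0],[0,0,0],[0,0,0],[0,0,0],[0,0,0]]'

```text
clock: 11.75
tcp_pos: [0.4537, 0.0944, 0.1002]
orientation: [-2.075, -2.359, 0.001]
contact_force: [-3.3, 1.5, 1.8]
grip_width: 0.0147
```

Call:
carry_out --offset '[[-0.002,0,0],[-0.004,0,0],[-0.006,0,0],[-0.006,0,0],[-0.006,0,0]]' --turn '[[0,0,0],[0,0,0],[0,0,0],[0,0,0],[0,0,0]]'

```text
clock: 12.25
tcp_pos: [0.454, 0.0917, 0.1002]
orientation: [-2.075, -2.359, 0.001]
contact_force: [-4.4, 0.2, 2.6]
grip_width: 0.0143
```

```bash
python3 - <<'E'
from h import *
st(); g=grab('scene')
b=cv2.resize(g['pixels'][170:260,240:340,::-1],(800,720),interpolation=cv2.INTER_CUBIC)[:600]
cv2.imwrite('pics/c6.png',b)
E
```

```text
{'clock': 12.25, 'joints': [-0.6799, 0.3682, 0.4154, 2.1949, -0.2514, 0.6231, 0.0441], 'tcp_pos': [0.454, 0.0917, 0.1002], 'orientation': [-2.0747, -2.3587, 0.001], 'contact_force': [-4.3977, 0.1526, 2.5885], 'grip_width': 0.0143}
```

View pics/c6.png

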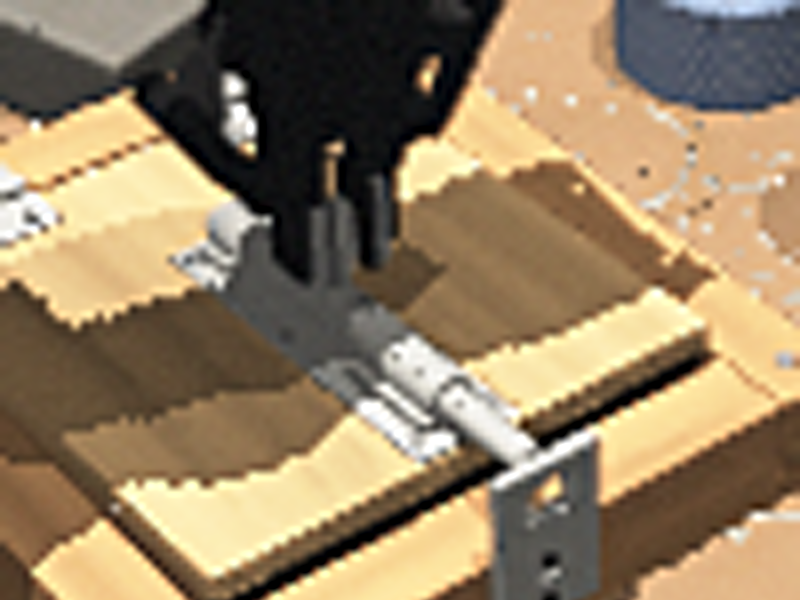

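The bolt tip at (525,455) is just short of the plate and above the window at (547,490). Next I'll feel for contact.

Call:
carry_out --offset '[[-0.002,-0.001,0],[-0.004,-0.001,0],[-0.006,-0.001,0],[-0.007,-0.001,0]]' --turn '[[0,0,0],[0,0,0],[0,0,0],[0,0,0]]'

```text
clock: 12.7
tcp_pos: [0.4544, 0.0883, 0.1004]
orientation: [2.075, 2.359, 0.0]
contact_force: [-3.9, 1.5, 2.2]
grip_width: 0.015
```

Call:
carry_out --offset '[[-0.001,0,0],[-0.001,0,0]]' --turn '[[0,0,0],[0,0,0]]'

```text
clock: 12.9
tcp_pos: [0.4545, 0.0877, 0.1003]
orientation: [2.075, 2.359, 0.0]
contact_force: [-3.1, 0.1, 2.7]
grip_width: 0.0146
```

Call:
carry_out --offset '[[-0.001,0,0],[-0.001,0,0]]' --turn '[[0,0,0],[0,0,0]]'

```text
clock: 13.1
tcp_pos: [0.4545, 0.0873, 0.1003]
orientation: [2.075, 2.359, 0.0]
contact_force: [-3.3, 0.1, 3.2]
grip_width: 0.0149
```

Call:
carry_out --offset '[[-0.001,0,0],[-0.002,0,0],[-0.002,0,0]]' --turn '[[0,0,0],[0,0,0],[0,0,0]]'

```text
clock: 13.4
tcp_pos: [0.4546, 0.087, 0.1003]
orientation: [-2.074, -2.359, -0.001]
contact_force: [-3.9, 3.1, 3.2]
grip_width: 0.0145
```

Call:
carry_out --offset '[[-0.001,0,0],[-0.001,0,0]]' --turn '[[0,0,0],[0,0,0]]'

```text
clock: 13.6
tcp_pos: [0.4546, 0.0869, 0.1003]
orientation: [-2.073, -2.359, -0.001]
contact_force: [-3.9, 5.1, 1.7]
grip_width: 0.0148
```

Call:
carry_out --offset '[[-0.001,0,0],[-0.001,0,0]]' --turn '[[0,0,0],[0,0,0]]'

```text
clock: 13.8
tcp_pos: [0.4546, 0.0869, 0.1004]
orientation: [-2.073, -2.359, -0.002]
contact_force: [-4.5, 5.6, 2.8]
grip_width: 0.0145
```

Contact with the plate is at y = 0.0869 with about 5 N. Now I'll bear down in small steps.

Call:
carry_out --offset '[[0,0,0.0006],[0,0,0.0012],[0,0,0.0018],[0,0,0.0024],[0,0,0.003],[0,0,0.003]]' --turn '[[0,0,0],[0,0,0],[0,0,0],[0,0,0],[0,0,0],[0,0,0]]'

```text
clock: 14.4
tcp_pos: [0.4547, 0.0866, 0.0992]
orientation: [-2.073, -2.359, -0.002]
contact_force: [-5.6, 5.2, 7.3]
grip_width: 0.0146
```

Call:
carry_out --offset '[[0,0,0.0006],[0,0,0.0012],[0,0,0.0018],[0,0,0.0024],[0,0,0.003],[0,0,0.003]]' --turn '[[0,0,0],[0,0,0],[0,0,0],[0,0,0],[0,0,0],[0,0,0]]'

```text
clock: 15.0
tcp_pos: [0.4547, 0.0863, 0.0978]
orientation: [-2.073, -2.359, -0.002]
contact_force: [-6.4, 4.2, 9.2]
grip_width: 0.0148
```

Call:
carry_out --offset '[[-0.001,-0.001,0.0006],[-0.001,-0.001,0.0012],[-0.001,-0.001,0.0018],[-0.001,-0.001,0.0024],[-0.001,-0.001,0.003],[-0.001,-0.001,0.003]]' --turn '[[0,0,0],[0,0,0],[0,0,0],[0,0,0],[0,0,0],[0,0,0]]'

```text
clock: 15.6
tcp_pos: [0.4548, 0.0851, 0.0964]
orientation: [2.075, 2.359, 0.002]
contact_force: [-4.5, 2.3, 8.8]
grip_width: 0.0148
```

Call:
carry_out --offset '[[-0.001,-0.001,0.0006],[-0.001,-0.001,0.0012],[-0.001,-0.001,0.0018],[-0.001,-0.001,0.0024],[-0.001,-0.001,0.003],[-0.001,-0.001,0.003]]' --turn '[[0,0,0],[0,0,0],[0,0,0],[0,0,0],[0,0,0],[0,0,0]]'

```text
clock: 16.2
tcp_pos: [0.4549, 0.0842, 0.0951]
orientation: [2.075, 2.358, 0.003]
contact_force: [-4.2, 0.1, 10.6]
grip_width: 0.0146
```

Call:
carry_out --offset '[[-0.001,0,0],[-0.002,0,0],[-0.003,0,0],[-0.004,0,0]]' --turn '[[0,0,0],[0,0,0],[0,0,0],[0,0,0]]'

```text
clock: 16.6
tcp_pos: [0.4551, 0.0825, 0.0951]
orientation: [2.075, 2.358, 0.003]
contact_force: [-4.6, 1.2, 11.0]
grip_width: 0.0148
```

Call:
carry_out --offset '[[-0.001,0,0],[-0.002,0,0],[-0.002,0,0]]' --turn '[[0,0,0],[0,0,0],[0,0,0]]'

```text
clock: 16.9
tcp_pos: [0.4552, 0.0814, 0.0951]
orientation: [2.075, 2.358, 0.003]
contact_force: [-4.3, 1.2, 11.4]
grip_width: 0.0149
```

Call:
carry_out --offset '[[-0.002,0,0],[-0.004,0,0],[-0.006,0,0],[-0.008,0,0],[-0.01,0,0],[-0.012,0,0],[-0.012,0,0]]' --turn '[[0,0,0],[0,0,0],[0,0,0],[0,0,0],[0,0,0],[0,0,0],[0,0,0]]'

```text
clock: 17.6
tcp_pos: [0.4559, 0.0753, 0.0951]
orientation: [2.075, 2.358, 0.003]
contact_force: [-4.5, 1.5, 10.9]
grip_width: 0.0148
```

Call:
carry_out --offset '[[-0.001,0,0],[-0.002,0,0],[-0.003,0,0],[-0.003,0,0]]' --turn '[[0,0,0],[0,0,0],[0,0,0],[0,0,0]]'

```text
clock: 18.0
tcp_pos: [0.4562, 0.074, 0.0951]
orientation: [2.075, 2.358, 0.003]
contact_force: [-4.6, 0.9, 11.4]
grip_width: 0.0141
```

Call:
carry_out --offset '[[-0.001,0,0],[-0.002,0,0],[-0.003,0,0],[-0.003,0,0]]' --turn '[[0,0,0],[0,0,0],[0,0,0],[0,0,0]]'

```text
clock: 18.4
tcp_pos: [0.4562, 0.0735, 0.0951]
orientation: [-2.074, -2.359, -0.004]
contact_force: [-5.4, 4.4, 10.1]
grip_width: 0.015
```

Call:
carry_out --offset '[[-0.001,0,0],[-0.002,0,0],[-0.003,0,0],[-0.003,0,0]]' --turn '[[0,0,0],[0,0,0],[0,0,0],[0,0,0]]'

```text
clock: 18.8
tcp_pos: [0.4562, 0.0735, 0.0951]
orientation: [-2.072, -2.36, -0.005]
contact_force: [-6.0, 8.4, 11.7]
grip_width: 0.0147
```

```bash
python3 - <<'E'
from h import *
st(); g=grab('scene')
b=cv2.resize(g['pixels'][170:260,240:340,::-1],(800,720),interpolation=cv2.INTER_CUBIC)[100:700]
cv2.imwrite('pics/c7.png',b)
E
```

```text
{'clock': 18.8, 'joints': [-0.6328, 0.3752, 0.4086, 2.2016, -0.2632, 0.6076, 0.0973], 'tcp_pos': [0.4562, 0.0735, 0.0951], 'orientation': [-2.0719, -2.3596, -0.005], 'contact_force': [-5.9502, 8.4331, 11.6579], 'grip_width': 0.0147}
```

View pics/c7.png

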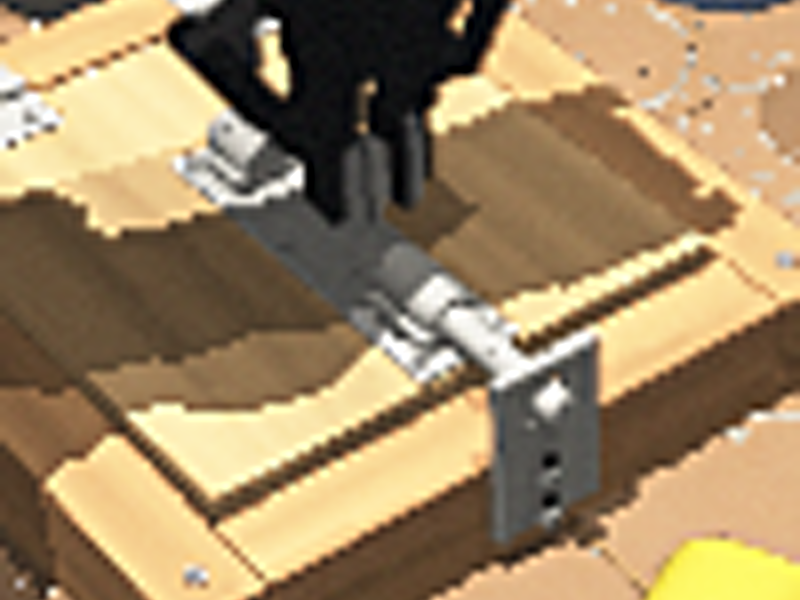

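The bolt tip fills the window and stands out at (550,397). The knob is against a rigid stop. I'll ease the load off, release and rise.

Call:
carry_out --offset '[[0.002,0,-0.001],[0.004,0,-0.002],[0.004,0,-0.002]]' --turn '[[0,0,0],[0,0,0],[0,0,0]]'

```text
clock: 19.15
tcp_pos: [0.4561, 0.0738, 0.096]
orientation: [2.074, 2.359, 0.003]
contact_force: [-3.3, 3.7, 8.4]
grip_width: 0.0149
```

Call:
carry_out --offset '[[0,0,0],[0,0,0],[0,0,0],[0,0,0],[0,0,0],[0,0,0],[0,0,0],[0,0,0]]' --turn '[[0,0,0],[0,0,0],[0,0,0],[0,0,0],[0,0,0],[0,0,0],[0,0,0],[0,0,0]]' --hand 0

```text
clock: 19.95
tcp_pos: [0.4553, 0.0728, 0.0953]
orientation: [-2.075, -2.359, 0.0]
contact_force: [-0.3, -0.4, 0.3]
grip_width: 0.0856
```

Call:
carry_out --offset '[[0,0,-0.02],[0,0,-0.06],[0,0,-0.12],[0,0,-0.2],[0,0,-0.2],[0,0,-0.2],[0,0,-0.2]]' --turn '[[0,0,0],[0,0,0],[0,0,0],[0,0,0],[0,0,0],[0,0,0],[0,0,0]]'

```text
clock: 20.65
tcp_pos: [0.4546, 0.0727, 0.1948]
orientation: [-2.074, -2.359, 0.001]
contact_force: [0.5, -0.3, 0.5]
grip_width: 0.085
```

```bash
python3 - <<'E'
from h import *
st(); g=grab('scene'); f=grab('wrist')
b=cv2.resize(g['pixels'][170:260,240:340,::-1],(440,400),interpolation=cv2.INTER_CUBIC)
c=cv2.resize(f['pixels'][120:400,220:420,::-1],(286,400))
cv2.imwrite('pics/c8.png',np.hstack([b,c]))
E
```

```text
{'clock': 20.65, 'joints': [-0.728, 0.1948, 0.4936, 2.1285, -0.123, 0.8459, -0.0324], 'tcp_pos': [0.4546, 0.0727, 0.1948], 'orientation': [-2.0742, -2.3585, 0.0014], 'contact_force': [0.4878, -0.3483, 0.537], 'grip_width': 0.085}
```

View pics/c8.png

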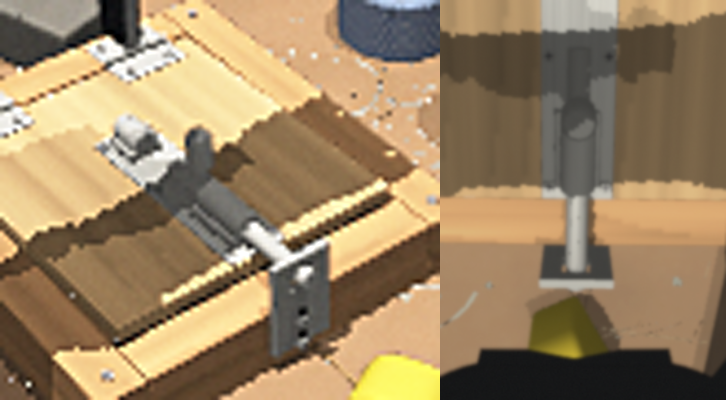

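The bolt is through the keeper window, with its tip at (303,275) in the left crop. The knob is against the front barrel, the flap is down and the gripper is clear.

```bash
python3 -c "
from h import *
print(r.hand_in())"
```

```text
the job is handed in; nothing more can be done
None
```

I closed the flap onto its seal, slid the bolt home through the keeper plate, released it and handed the job in at about 21 s of the 72 s allowed. The hand-in reports no verdict, so I can't say it was judged a pass.

- **Closing the flap:** I pushed it down with the shut fingers. The reading at the wrist reached about 7 N.
- **Finding the hole:** I gripped the knob and slid the bolt until it touched the keeper at about 5 N. I then bore down in 0.3 mm steps until the bolt entered the window, with about 11 N of down-force.
- **Bolt home:** I slid it to a firm stop. The tool stayed still while the push rose from about 4 to 8 N, and the travel worked out at about 0.051 m. I eased the load off before opening the gripper.

**Last checks:** in the final pictures the flap is down, the tip shows in the keeper window, the knob is against the front barrel, and the gripper is clear with about zero force. I didn't measure the three loose blocks again, but the arm never went near them.

**Disagreements:**
- The gripper read about 15 mm on the 17 mm knob cap, although a close-up showed the cap properly between the pads.
- A small sideways force of up to about 6 N appeared while sliding.
- From above, the wrist camera did not show the tip beyond the plate. That check rests on the side view and the firm stop.

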